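# Find the full carton by feel and slide it onto the scale

## Robot

A 6-joint arm with a two-finger parallel gripper is mounted at the origin on a cart in front of the work surface, level with it; the furniture and walls round the work are solid. World frame = base frame: x ahead of the robot, y to its left, z up, the work surface at z = 0. Lengths are in mm, angles in rad, forces in N, time in s.
With the tool pointing down it reaches from about 400 to 925 mm from the base axis. Payload 12.5 kg.
Tool frame: the origin (TCP) lies between the finger pads; the fingertips stand env.tip_extent ahead of it and the grasp point (between the pads) lies 11 mm behind it (env.tip_extent is the distance from the TCP to the fingertips, in mm); z points along the fingers, y is the line along which they close (so a half turn about z gives the same grasp; the last joint's range is limited). The gripper opens to 95 mm and grips with 3 to 60 N. Pads are 20 mm wide; open, the fingers measure 119 mm over their backs; the gripper's body (75 mm by 180 mm) begins 59 mm behind the grasp point.
Start: joints at [1.153, 0.491, 1.559, -0, 1.092, -0.106], TCP at [191.716, 594.887, 222.661] pointing down, gripper open.
Joint ranges: [-3.1, 3.1], [-0.84, 2.19], [0.05, 2.79], [-1.13, 4.28], [0.06, 2.93], [-2.69, 2.69]. Speed limits (rad/s): [2.22, 2.22, 2.79, 3.14, 3.14, 3.14].

## Interface

Orientations are given as [roll, pitch, yaw] about the fixed x, y, z axes, in that order (R = Rz(yaw) Ry(pitch) Rx(roll)).
In Python, from cell import env gives the robot as it stands.
- The arm moves only by the tool carry_out, never from a script. Its argument "motion" is a list of rows, each a list of 5 numbers: the shift along the tool's x, y, z in mm, then the turn about the tool's z in degrees, then the closure, from 0 (fully open) to 1 (shut). A call has 1 to 12 rows; each row shifts and turns the commanded pose from where the row before left it, along the tool's axes as they then stand; what a row does not reach is not made up. A row lasts 1/10 s, in which the tool goes at most 50 mm and 8.59 degrees, less where a joint would pass 70% of its speed; a pose out of reach is approached as far as the arm can. A call with a gripper value outside its range is refused whole. The fingers move at their own pace and stop on an object; the grip force is fixed at half the most. Time passes only in rows, so rows that do not move let the fingers close. It gives the time, the measured TCP pose, the force, the opening and the grip force at its end, in the units of the state.
- env.state(): the state, without advancing time (a new reading comes with each control period).
- env.read_camera(name): name is "side" or "top"; returns a dict with "color" (384x512x3 uint8, red, green, blue), "K" (3x3 intrinsics, pixels), "R" (3x3) and "t" (3): a world point X has camera coordinates R X + t. Camera axes: x right, y down, z forward; pixel columns grow to the right and rows downward; lengths in mm; the calibration is good to about 2 mm. A picture is of the moment at which its call begins. There is no depth.
- env.job_done(): hands the job in; it is judged then, once.
The state is a dict: "t": time; "joints": joint angles; "qvel": joint speeds; "tau": joint torques, N m; "eef_pos": TCP position; "tcp_rot": TCP orientation; "ft_force": force on the tool from outside, world axes, zero at the start; "moment": the same for the moment, N m; "opening": opening from 0.0 (shut) to 1.0 (fully open); "grip_force": force on a finger pad.
Only numpy, scipy, OpenCV 4.12 (cv2) and the standard library are available. Lean on these libraries where they do the work, as an engineer would, in place of code of your own. Each camera call takes 0.05 s, during which the arm holds its last target. There are 200 camera calls.

## Task

Three identical sealed cartons stand round the parcel scale; one is still full, the other two are nearly empty. Find the full one by feel, nudging them only a little, and slide it up onto the scale so that it stands upright, wholly on the pan, with the pan pressed down by its weight. Leave the two empty ones standing about where they are, and do not tip any carton or disturb the other things on the desk.

Things in the scene. Friction and masses are not known exactly. Their poses are not given: they have to be found in the camera images.
- carton_a: sealed brown cardboard carton, 96 x 96 mm and 72 mm high, too wide for a small gripper to grasp; origin at the centre of its underside, z up, x and y square to its sides. It looks just like the other two; one of the three is full (0.78 to 1.02 kg), the other two nearly empty (about 0.25 kg), and nothing but its weight tells which. At the start it stands at the robot's left
- carton_b: sealed brown cardboard carton, 96 x 96 mm and 72 mm high, too wide for a small gripper to grasp; origin at the centre of its underside, z up, x and y square to its sides. It looks just like the other two; one of the three is full (0.78 to 1.02 kg), the other two nearly empty (about 0.25 kg), and nothing but its weight tells which. At the start it stands in the middle, nearest the robot
- carton_c: sealed brown cardboard carton, 96 x 96 mm and 72 mm high, too wide for a small gripper to grasp; origin at the centre of its underside, z up, x and y square to its sides. It looks just like the other two; one of the three is full (0.78 to 1.02 kg), the other two nearly empty (about 0.25 kg), and nothing but its weight tells which. At the start it stands at the robot's right
- scale: low round parcel scale fixed on the desk; origin on the desk at the centre of its pan. A grey plinth, bevelled all round, rises gently from the desk at 146 mm from the centre to 7 mm height at 98 mm from the centre, so that a carton can be slid up it from any side but the far one, where a 30 mm high grey display console stands (145 to 200 mm from the centre along its +x)
- pan_centre (a point): centre of the top of the scale's round steel pan, radius 95 mm, level with the plinth's inner rim (7 mm above the desk) when unloaded
- pan (a joint): how far the pan has sunk, m: 0 unloaded or under a nearly empty carton, 0.004 (its stop, 4 mm below the plinth's rim) under the full carton once all of its weight is on the pan
- red_cap: bystander: red plastic cap standing mouth down, 73 mm across, 64 mm high; origin under its centre
- pen_cup: bystander: dark plastic pen cup, 81 mm across, 100 mm high; origin under its centre
- glue_bottle: bystander: slim white glue bottle, 31 mm across, 125 mm high, upright; origin under its centre
- padlock: bystander: black padlock lying flat, 89 x 57 x 27 mm, origin under its centre
Mind the look-alikes: they are no part of the job. Leave any purple look-alike of the carton_b alone.

How it is judged:
By the outcome, as a careful person would: the job done as asked, in the order asked, and still so for the second after the job is handed in, with the robot touching nothing.
It also fails if it takes over 72 s, if anything falls off the work surface, if the arm or the gripper's body presses on something with over 40 N, if the wrist force passes 120 N, or if a joint passes its speed limit or range.

## Working session

There is one attempt and no reset: what is moved stays moved. The work goes in short steps, Python scripts to look and compute and a tool call to move; the robot and the scene stay as the last step left them, time stands still between calls to the robot, and variables do not carry over. Pictures are saved under pics/ and viewed, at most 10 in all, crops included, and the job is handed in when it is done.

Besides the shell and the picture viewer there is one more tool, called after "Emit:" by a JSON object that holds its "method" and its "body", one argument or row to a line. carry_out: Moves the arm, as the interface text tells. Its arguments: {"type":"object","properties":{"motion":{"type":"array"}},"required":["motion"]}

```bash
ls; mkdir -p pics; python3 - <<'E'
from cell import env
import cv2
for n in("top","side"):
    c=env.read_camera(n); cv2.imwrite(f"pics/{n}0.png",c["color"][:,:,::-1]); print(n,c["K"].tolist(),c["R"].tolist(),c["t"].tolist())
print(env.state(),env.tip_extent)
E
```

```text
pics
top [[450.53663605047984, 0.0, 253.6371854965605], [0.0, 450.53663605047984, 186.64290240505426], [0.0, 0.0, 1.0]] [[0.015008295893872661, -0.9994880828412626, 0.02825461577616823], [-0.9954326057613864, -0.017599902724141164, -0.09383054306139779], [0.09427978808555956, -0.026717329252709674, -0.9951871712779181]] [108.57999155422691, 520.1916414101496, 1341.715163444285]
side [[387.5539699663309, 0.0, 260.0155465352072], [0.0, 387.5539699663309, 192.31312186148796], [0.0, 0.0, 1.0]] [[0.8387172464912671, -0.5443764370132669, 0.014410942469113293], [-0.2589699737379329, -0.42199321966974807, -0.8688246516155801], [0.4790489882467991, 0.7249662180939888, -0.49491014283627044]] [-347.45597720692336, 234.31412871198498, 913.4934847912862]
{'t': 0.1, 'joints': array([ 1.15339551e+00,  4.91482315e-01,  1.55934682e+00, -1.15300688e-05,
        1.09168871e+00, -1.05621296e-01]), 'qvel': array([ 0.00034622, -0.00169808, -0.00144585, -0.00067443, -0.00091459,
       -0.00109228]), 'tau': array([ 2.75680140e-03, -6.13626909e+01, -2.58606470e+01,  6.94040372e-02,
        4.70383256e-02, -5.64366985e-05]), 'eef_pos': array([191.63905194, 594.70095075, 222.14507585]), 'tcp_rot': array([-3.14067155e+00, -8.73678056e-05,  2.82981841e+00]), 'ft_force': array([ 0.24964085, -0.80100714,  0.38256323]), 'moment': array([-0.01464614,  0.01952659, -0.05117128]), 'grip_force': 0.0, 'opening': 0.9980371217503416} 8.0
```

View pics/top0.png

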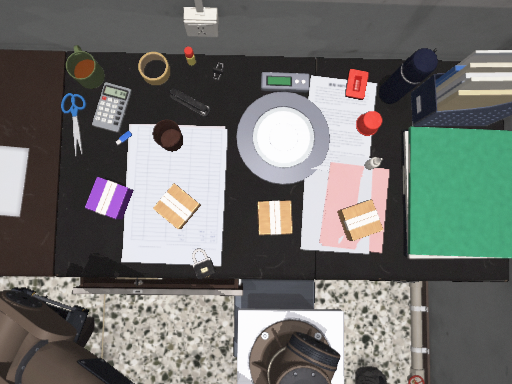

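View pics/side0.png

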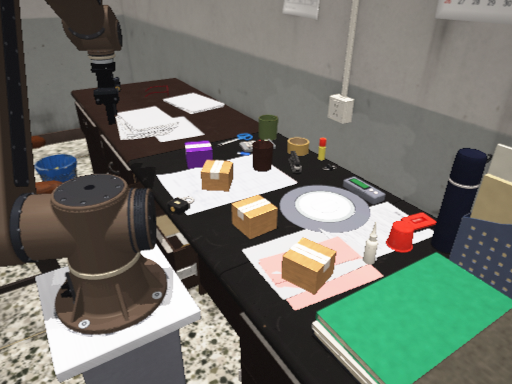

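The top view shows carton a at (177,206), b at (275,217), c at (361,219), the scale at (283,137), the purple look-alike at (109,198), the cap at (369,122), the glue at (374,162), the pen cup at (168,136) and the padlock at (203,268). The side view confirms that all of them stand upright.

```bash
cat > h.py <<'E'
from cell import env
import cv2, numpy as np
def ray(c,uv,z):
    d=c["R"].T@np.linalg.inv(c["K"])@np.array([uv[0],uv[1],1.]); o=-c["R"].T@c["t"]
    return o+d*(z-o[2])/d[2]
def cartons(c):
    hsv=cv2.cvtColor(c["color"],cv2.COLOR_RGB2HSV)
    # bright tan top face + whitish tape between closed up
    m=cv2.inRange(hsv,(8,70,150),(25,255,255)); m[:165]=0; m[250:]=0
    m=cv2.morphologyEx(m,cv2.MORPH_OPEN,np.ones((2,2)))
    n,lab,st,ce=cv2.connectedComponentsWithStats(m)
    out=[]
    for u0,u1 in((145,215),(235,305),(325,400)):
        pts=np.concatenate([np.argwhere(lab==i)[:,::-1] for i in range(1,n) if st[i,4]>25 and u0<ce[i][0]<u1])
        W=np.array([ray(c,p,72)[:2] for p in pts],np.float32)
        r=cv2.minAreaRect(W); out.append(r)
    return out,m
E
python3 - <<'E'
from h import *
c=env.read_camera("top"); o,m=cartons(c)
for r in o: print(np.round(r[0]),np.round(r[1]),round(r[2],1))
for n,uv,z in(("cap",(369,123),64),("glue",(374,162),60),("cup",(168,130),100),("lock",(204,268),27),("purple",(109,196),72)): print(n,ray(c,uv,z).round())
hsv=cv2.cvtColor(c["color"],cv2.COLOR_RGB2HSV)
g=cv2.inRange(hsv,(0,0,235),(180,20,255)); g[:,:245]=0;g[:,322:]=0;g[:100]=0;g[175:]=0
n,l,s,ce=cv2.connectedComponentsWithStats(g); i=1+s[1:,4].argmax(); print("pan",s[i],ray(c,ce[i],7))
W=np.array([ray(c,p[::-1],7)[:2] for p in np.argwhere(l==i)],np.float32); print(cv2.minEnclosingCircle(W))
print("console",ray(c,(285,81),30))
x=cv2.resize(c["color"][90:285,130:405,::-1],None,fx=2.9,fy=2.9,interpolation=cv2.INTER_CUBIC); cv2.imwrite("pics/crop.png",x)
E
```

```text
[451. 340.] [95. 95.] 51.6
[423.  53.] [96. 96.] 3.1
[ 420. -203.] [96. 96.] 20.3
cap [ 712. -225.   64.]
glue [ 595. -240.   60.]
cup [670. 368. 100.]
lock [273. 261.  27.]
purple [479. 536.  72.]
pan [ 253  111   60   56 2542] [671.11051343  29.06623687   7.        ]
((673.9268798828125, 26.715002059936523), 94.5398941040039)
console [846.97288347  25.31926751  30.        ]
```

View pics/crop.png

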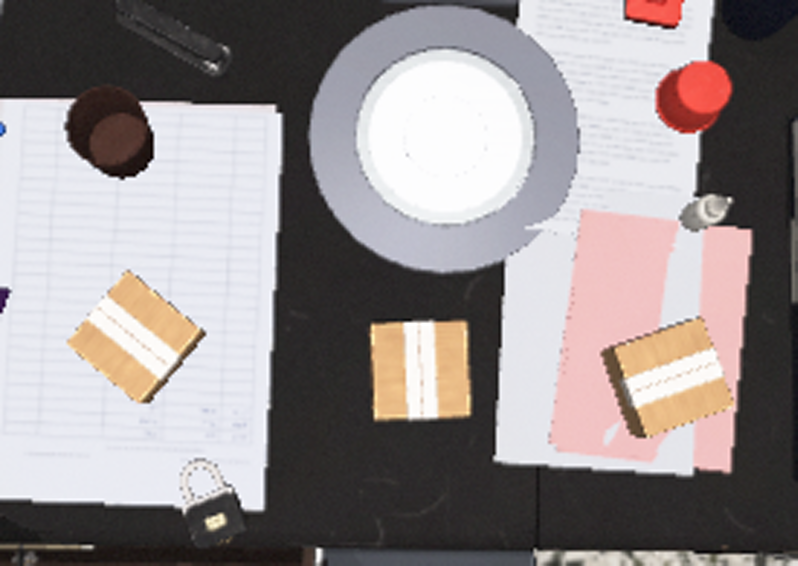

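```bash
cat >> h.py <<'E'
def to(x,y,z,yawdeg):
    "total shift in present tool axes, then turn"
    s=env.state(); p=s["eef_pos"]; w=s["tcp_rot"][2]; d=np.array([x,y,z])-p
    X=np.array([np.cos(w),np.sin(w)]);Y=np.array([np.sin(w),-np.cos(w)])
    t=-(yawdeg-np.degrees(w)+180)%360-180; t=(t+180)%360-180
    print("shift",round(d[:2]@X,1),round(d[:2]@Y,1),round(-d[2],1),"turn",round(t,1),"pos",p.round(1),"yaw",np.degrees(w).round(1))
E
python3 - <<'E'
from h import *
to(382,395,222,141.6)
E
```

```text
shift -242.4 -131.7 0.2 turn 20.5 pos [191.6 594.7 222.2] yaw 162.1
```

Emit:
{"method": "carry_out", "body": {
  "motion": [
    [-40.4, -22, 0, 0, 0.4],
    [-40.4, -22, 0, 0, 0.4],
    [-40.4, -22, 0, 0, 0.4],
    [-40.4, -22, 0, 0, 0.4],
    [-40.4, -22, 0, 0, 0.4],
    [-40.4, -22, 0, 0, 0.4],
    [0, 0, 30, 7, 0.4],
    [0, 0, 40, 7, 0.4],
    [0, 0, 40, 6.5, 0.4],
    [0, 0, 40, 0, 0.4],
    [0, 0, 30, 0, 0.4],
    [0, 0, 0, 0, 0.4]
  ]
}}

```text
t: 1.35
eef_pos: [380.6, 393.7, 39.4]
tcp_rot: [-3.135, -0.001, 2.472]
ft_force: [-0.2, -0.3, 0.9]
opening: 0.6
grip_force: 0.0
```

```bash
python3 - <<'E'
from h import *
to(382,395,23,141.6); s=env.state(); print(s["ft_force"],s["opening"],s["joints"].round(2))
E
```

```text
shift -0.3 2.0 16.4 turn 0.0 pos [380.6 393.7  39.4] yaw 141.6
[-0.23857641 -0.25340629  0.89909655] 0.6001105047549152 [ 0.68  0.64  1.91  0.    0.6  -0.22]
```

Emit:
{"method": "carry_out", "body": {
  "motion": [
    [0, 0, 16, 0, 0.4],
    [-8, 0, 0, 0, 0.4],
    [-8, 0, 0, 0, 0.4],
    [-8, 0, 0, 0, 0.4],
    [0, 0, 0, 0, 0.4],
    [0, 0, 0, 0, 0.4]
  ]
}}

```text
t: 1.95
eef_pos: [401.2, 379.9, 27.3]
tcp_rot: [3.141, 0.0, 2.471]
ft_force: [0.1, -0.9, 0.4]
opening: 0.603
grip_force: 0.0
```

Emit:
{"method": "carry_out", "body": {
  "motion": [
    [-2, 0, 0, 0, 0.4],
    [-2, 0, 0, 0, 0.4],
    [-2, 0, 0, 0, 0.4]
  ]
}}

```text
t: 2.25
eef_pos: [405.4, 376.3, 26.7]
tcp_rot: [3.142, -0.0, 2.472]
ft_force: [-1.6, 0.9, 1.6]
opening: 0.603
grip_force: 0.7
```

Emit:
{"method": "carry_out", "body": {
  "motion": [
    [-2, 0, 0, 0, 0.4]
  ]
}}

```text
t: 2.35
eef_pos: [407.0, 375.0, 26.6]
tcp_rot: [-3.141, -0.0, 2.472]
ft_force: [-2.2, 1.2, 1.0]
opening: 0.598
grip_force: 0.7
```

Emit:
{"method": "carry_out", "body": {
  "motion": [
    [-2, 0, 0, 0, 0.4]
  ]
}}

```text
t: 2.45
eef_pos: [408.6, 373.8, 26.6]
tcp_rot: [-3.142, -0.0, 2.472]
ft_force: [-1.2, -0.2, 0.6]
opening: 0.599
grip_force: 0.7
```

Emit:
{"method": "carry_out", "body": {
  "motion": [
    [-2, 0, 0, 0, 0.4]
  ]
}}

```text
t: 2.55
eef_pos: [410.3, 372.5, 26.6]
tcp_rot: [3.142, -0.0, 2.472]
ft_force: [-0.6, 1.3, 0.5]
opening: 0.603
grip_force: 0.7
```

Emit:
{"method": "carry_out", "body": {
  "motion": [
    [-2, 0, 0, 0, 0.4]
  ]
}}

```text
t: 2.65
eef_pos: [411.9, 371.3, 26.7]
tcp_rot: [3.141, -0.0, 2.472]
ft_force: [-0.5, 0.9, 1.0]
opening: 0.598
grip_force: 0.7
```

Emit:
{"method": "carry_out", "body": {
  "motion": [
    [8, 0, 0, 0, 0.4],
    [8, 0, 0, 0, 0.4],
    [0, 0, -40, 0, 0.4],
    [0, 0, -45, 0, 0.4],
    [0, 0, -45, 0, 0.4],
    [0, 0, 0, 0, 0.4],
    [0, 0, 0, 0, 0.4]
  ]
}}

```text
t: 3.35
eef_pos: [398.8, 381.7, 157.4]
tcp_rot: [3.14, 0.0, 2.473]
ft_force: [-0.4, -0.1, -0.9]
opening: 0.601
grip_force: 0.0
```

```bash
python3 - <<'E'
from h import *
print(env.state()["ft_force"]); to(480,60,150,20.3)
E
```

```text
[-0.3885446  -0.0546206  -0.87524443]
shift -263.2 -202.0 7.4 turn 121.4 pos [398.8 381.7 157.4] yaw 141.7
```

Emit:
{"method": "carry_out", "body": {
  "motion": [
    [-37.6, -28.9, 0, 0, 0.4],
    [-37.6, -28.9, 0, 0, 0.4],
    [-37.6, -28.9, 0, 0, 0.4],
    [-37.6, -28.9, 0, 0, 0.4],
    [-37.6, -28.9, 0, 0, 0.4],
    [-37.6, -28.9, 0, 0, 0.4],
    [-37.6, -28.9, 0, 0, 0.4],
    [0, 0, 0, 8.5, 0.4],
    [0, 0, 0, 8.5, 0.4],
    [0, 0, 0, 8.5, 0.4],
    [0, 0, 0, 8.5, 0.4],
    [0, 0, 0, 8.5, 0.4]
  ]
}}

```text
t: 4.55
eef_pos: [479.2, 59.5, 155.0]
tcp_rot: [-3.139, -0.001, 1.724]
ft_force: [0.0, -0.3, 0.9]
opening: 0.597
grip_force: 0.0
```

Emit:
{"method": "carry_out", "body": {
  "motion": [
    [0, 0, 0, 8, 0.4],
    [0, 0, 0, 8, 0.4],
    [0, 0, 0, 8, 0.4],
    [0, 0, 0, 8, 0.4],
    [0, 0, 0, 8, 0.4],
    [0, 0, 0, 8, 0.4],
    [0, 0, 0, 8, 0.4],
    [0, 0, 0, 8, 0.4],
    [0, 0, 0, 8, 0.4],
    [0, 0, 0, 7, 0.4],
    [0, 0, 0, 0, 0.4]
  ]
}}

```text
t: 5.65
eef_pos: [479.3, 59.5, 155.2]
tcp_rot: [-3.141, 0.002, 0.35]
ft_force: [0.3, 0.1, -0.1]
opening: 0.599
grip_force: 0.0
```

```bash
python3 - <<'E'
from h import *
to(345,-231,150,20.3)
E
```

```text
shift -225.7 226.9 5.2 turn -0.3 pos [479.3  59.5 155.2] yaw 20.0
```

Emit:
{"method": "carry_out", "body": {
  "motion": [
    [-28.2, 28.4, 0, 0, 0.4],
    [-28.2, 28.4, 0, 0, 0.4],
    [-28.2, 28.4, 0, 0, 0.4],
    [-28.2, 28.4, 0, 0, 0.4],
    [-28.2, 28.4, 0, 0, 0.4],
    [-28.2, 28.4, 0, 0, 0.4],
    [-28.2, 28.4, 0, 0, 0.4],
    [-28.2, 28.4, 0, 0, 0.4],
    [0, 0, 0, 0, 0.4],
    [0, 0, 0, 0, 0.4]
  ]
}}

```text
t: 6.65
eef_pos: [345.8, -231.8, 155.9]
tcp_rot: [-3.14, 0.001, 0.352]
ft_force: [-0.5, -0.5, -0.3]
opening: 0.602
grip_force: 0.0
```

```bash
python3 - <<'E'
from h import *
to(345,-231,25,20.3); print(env.state()["joints"].round(2))
c=env.read_camera("top"); o,m=cartons(c)
for r in o: print(np.round(r[0]),np.round(r[1]),round(r[2],1))
E
```

```text
shift -0.5 -1.0 130.9 turn -0.1 pos [ 345.8 -231.8  155.9] yaw 20.2
[-0.75  0.3   2.12  0.    0.72  0.47]
[459. 334.] [95. 95.] 51.7
[424.  53.] [96. 96.] 4.2
[ 421. -202.] [95. 96.] 20.3
```

Emit:
{"method": "carry_out", "body": {
  "motion": [
    [0, 0, 40, 0, 0.4],
    [0, 0, 40, 0, 0.4],
    [0, 0, 40, 0, 0.4],
    [0, 0, 11, 0, 0.4],
    [8, 0, 0, 0, 0.4],
    [8, 0, 0, 0, 0.4],
    [0, 0, 0, 0, 0.4],
    [0, 0, 0, 0, 0.4]
  ]
}}

```text
t: 7.5
eef_pos: [362.2, -226.0, 26.5]
tcp_rot: [3.14, -0.001, 0.353]
ft_force: [-0.0, 0.5, 0.2]
opening: 0.599
grip_force: 0.0
```

Emit:
{"method": "carry_out", "body": {
  "motion": [
    [2, 0, 0, 0, 0.4],
    [2, 0, 0, 0, 0.4],
    [2, 0, 0, 0, 0.4]
  ]
}}

```text
t: 7.8
eef_pos: [367.2, -224.2, 25.8]
tcp_rot: [3.141, -0.0, 0.351]
ft_force: [-0.4, -0.5, -0.3]
opening: 0.599
grip_force: 0.0
```

Emit:
{"method": "carry_out", "body": {
  "motion": [
    [2, 0, 0, 0, 0.4]
  ]
}}

```text
t: 7.9
eef_pos: [369.0, -223.5, 25.7]
tcp_rot: [3.142, -0.0, 0.351]
ft_force: [-1.5, -0.9, -0.1]
opening: 0.601
grip_force: 0.7
```

Emit:
{"method": "carry_out", "body": {
  "motion": [
    [2, 0, 0, 0, 0.4]
  ]
}}

```text
t: 8.0
eef_pos: [370.8, -222.7, 25.6]
tcp_rot: [-3.141, 0.0, 0.351]
ft_force: [-1.1, -2.1, 0.6]
opening: 0.603
grip_force: 0.8
```

Emit:
{"method": "carry_out", "body": {
  "motion": [
    [2, 0, 0, 0, 0.4]
  ]
}}

```text
t: 8.1
eef_pos: [372.7, -222.0, 25.6]
tcp_rot: [-3.141, 0.0, 0.351]
ft_force: [-1.7, -0.7, 0.6]
opening: 0.599
grip_force: 0.8
```

```bash
python3 - <<'E'
from h import *
from scipy.optimize import least_squares, fsolve
s=env.state(); print(s["joints"].round(3),s["eef_pos"].round(1))
D=[((.4915,1.5593),(191.6,594.7,222.15),1.1534),((.64,1.91),(380.6,393.7,39.4),.68),((.3,2.12),(345.8,-231.8,155.9),-.75),(tuple(s["joints"][1:3]),tuple(s["eef_pos"]),s["joints"][0])]
def fk(p,j2,j3):
    r0,L1,L2,off,z0=p
    return r0+L1*np.sin(j2)+L2*np.sin(j2+j3), z0+L1*np.cos(j2)+L2*np.cos(j2+j3)
def f(p):
    e=[]
    for (a,b),q,j1 in D:
        R=np.hypot(q[0],q[1]); r,z=fk(p,a,b); e+=[r-np.sqrt(R*R-p[3]**2),z-q[2],(np.arctan2(q[1],q[0])-np.arcsin(p[3]/R)-j1)*300]
    return e
o=least_squares(f,[60,600,550,65,0]); print(o.x.round(1),np.round(o.fun,1))
for R in(360,366,375,390,400):
  for z in(25,35):
    r=np.sqrt(R*R-o.x[3]**2); q=fsolve(lambda q:np.subtract(fk(o.x,*q),(r,z)),[.4,2.2]); print(R,z,q.round(2),"j5",round(np.pi-q.sum(),2))
E
```

```text
[-0.69   0.578  2.194  0.     0.37   0.53 ] [ 372.7 -222.    25.6]
[-17.9 559.7 408.3  65.7 -72. ] [-13.   10.7   0.1   0.4  -1.4   0.6   6.1   0.2   0.3   6.5  -9.5   0.1]
360 25 [0.5  2.38] j5 0.26
360 35 [0.47 2.38] j5 0.29
366 25 [0.5  2.37] j5 0.27
366 35 [0.48 2.36] j5 0.3
375 25 [0.51 2.35] j5 0.28
375 35 [0.48 2.34] j5 0.31
390 25 [0.52 2.31] j5 0.31
390 35 [0.5  2.31] j5 0.34
400 25 [0.53 2.29] j5 0.33
400 35 [0.5  2.28] j5 0.35
```

Emit:
{"method": "carry_out", "body": {
  "motion": [
    [-8, 0, 0, 0, 0.4],
    [-8, 0, 0, 0, 0.4],
    [0, 0, -40, 0, 0.4],
    [0, 0, -45, 0, 0.4],
    [0, 0, -45, 0, 0.4],
    [0, 0, 0, 8, 0.4],
    [0, 0, 0, 8, 0.4],
    [0, 0, 0, 0, 0.4]
  ]
}}

```text
t: 8.9
eef_pos: [357.0, -227.7, 155.8]
tcp_rot: [3.141, -0.0, 0.07]
ft_force: [-0.4, -0.3, -0.2]
opening: 0.598
grip_force: 0.0
```

```bash
python3 - <<'E'
from h import *
print(env.state()["ft_force"]); to(352,48,150,4)
c=env.read_camera("top"); o,m=cartons(c)
for r in o: print(np.round(r[0],1),np.round(r[1]),round(r[2],1))
E
```

```text
[-0.39351272 -0.29510922 -0.19915334]
shift 14.1 -275.4 5.8 turn -0.0 pos [ 357.  -227.7  155.8] yaw 4.0
[458.4 334.2] [95. 95.] 51.7
[423.9  53.3] [96. 96.] 4.2
[ 424.3 -200.5] [95. 96.] 19.5
```

Emit:
{"method": "carry_out", "body": {
  "motion": [
    [1.8, -34.4, 0, 0, 0.4],
    [1.8, -34.4, 0, 0, 0.4],
    [1.8, -34.4, 0, 0, 0.4],
    [1.8, -34.4, 0, 0, 0.4],
    [1.8, -34.4, 0, 0, 0.4],
    [1.8, -34.4, 0, 0, 0.4],
    [1.8, -34.4, 0, 0, 0.4],
    [1.8, -34.4, 0, 0, 0.4],
    [0, 0, 0, 0, 0.4],
    [0, 0, 0, 0, 0.4]
  ]
}}

```text
t: 9.95
eef_pos: [351.9, 48.2, 155.3]
tcp_rot: [-3.142, 0.001, 0.077]
ft_force: [0.8, -0.2, -0.4]
opening: 0.599
grip_force: 0.0
```

```bash
python3 - <<'E'
from h import *
to(352,48,25,4); print(env.state()["joints"].round(2),env.state()["ft_force"])
E
```

```text
shift 0.1 0.2 130.3 turn 0.4 pos [351.9  48.2 155.3] yaw 4.4
[-0.05  0.22  2.25 -0.    0.67  1.44] [ 0.79721299 -0.18612086 -0.40073048]
```

Emit:
{"method": "carry_out", "body": {
  "motion": [
    [0, 0, 40, 0, 0.4],
    [0, 0, 40, 0, 0.4],
    [0, 0, 40, 0, 0.4],
    [0, 0, 11, 0, 0.4],
    [5, 0, 0, 0, 0.4],
    [5, 0, 0, 0, 0.4],
    [0, 0, 0, 0, 0.4]
  ]
}}

```text
t: 10.65
eef_pos: [363.7, 48.2, 25.5]
tcp_rot: [3.141, -0.003, 0.072]
ft_force: [-0.6, 0.3, 0.7]
opening: 0.601
grip_force: 0.0
```

Emit:
{"method": "carry_out", "body": {
  "motion": [
    [2, 0, 0, 0, 0.4],
    [2, 0, 0, 0, 0.4],
    [2, 0, 0, 0, 0.4]
  ]
}}

```text
t: 10.95
eef_pos: [367.8, 49.1, 25.1]
tcp_rot: [-3.141, 0.0, 0.072]
ft_force: [-3.9, -0.6, 2.2]
opening: 0.599
grip_force: 2.0
```

Emit:
{"method": "carry_out", "body": {
  "motion": [
    [2, 0, 0, 0, 0.4]
  ]
}}

```text
t: 11.05
eef_pos: [369.6, 49.3, 24.8]
tcp_rot: [-3.141, 0.001, 0.072]
ft_force: [-4.5, -0.8, 2.3]
opening: 0.597
grip_force: 2.5
```

Emit:
{"method": "carry_out", "body": {
  "motion": [
    [2, 0, 0, 0, 0.4]
  ]
}}

```text
t: 11.15
eef_pos: [371.4, 49.5, 24.7]
tcp_rot: [-3.141, 0.002, 0.073]
ft_force: [-5.6, -1.1, 4.5]
opening: 0.603
grip_force: 2.7
```

Emit:
{"method": "carry_out", "body": {
  "motion": [
    [2, 0, 0, 0, 0.4]
  ]
}}

```text
t: 11.25
eef_pos: [373.4, 49.6, 24.7]
tcp_rot: [-3.141, 0.002, 0.073]
ft_force: [-4.9, -0.2, 2.9]
opening: 0.601
grip_force: 2.7
```

Emit:
{"method": "carry_out", "body": {
  "motion": [
    [5, 0, 0, 1, 0.4],
    [5, 0, 0, 1, 0.4],
    [5, 0, 0, 1, 0.4],
    [5, 0, 0, 1, 0.4],
    [5, 0, 0, 1, 0.4],
    [5, 0, 0, 1, 0.4],
    [5, 0, 0, 1, 0.4],
    [5, 0, 0, 1, 0.4],
    [5, 0, 0, 1, 0.4],
    [5, 0, 0, 0, 0.4],
    [5, 0, 0, 0, 0.4],
    [0, 0, 0, 0, 0.4]
  ]
}}

```text
t: 12.45
eef_pos: [430.2, 48.7, 24.6]
tcp_rot: [-3.141, -0.002, -0.085]
ft_force: [0.1, -0.2, 0.2]
opening: 0.597
grip_force: 0.0
```

```bash
cat > look.py <<'E'
import sys
from h import *
c=env.read_camera("top"); cv2.imwrite(f"pics/{sys.argv[1]}.png",cv2.resize(c["color"][90:285,130:405,::-1],None,fx=2.9,fy=2.9))
hsv=cv2.cvtColor(c["color"],cv2.COLOR_RGB2HSV)
m=cv2.inRange(hsv,(8,70,150),(25,255,255)); m[:105]=0; m[240:]=0; m[:,:240]=0; m[:,330:]=0
P=np.argwhere(cv2.morphologyEx(m,cv2.MORPH_OPEN,np.ones((2,2))))[:,::-1]
r=cv2.minAreaRect(np.array([ray(c,p,float(sys.argv[2]))[:2] for p in P],np.float32)); print(np.round(r[0],1),np.round(r[1]),r[2])
s=env.state(); print(s["eef_pos"].round(1),np.degrees(s["tcp_rot"][2]).round(1),s["ft_force"].round(1))
E
python3 look.py b1 72
```

```text
[511.2  42.3] [96. 45.] 87.4006576538086
[430.1  48.7  24.7] -4.9 [-0.7 -0.1 -0.5]
```

View pics/b1.png

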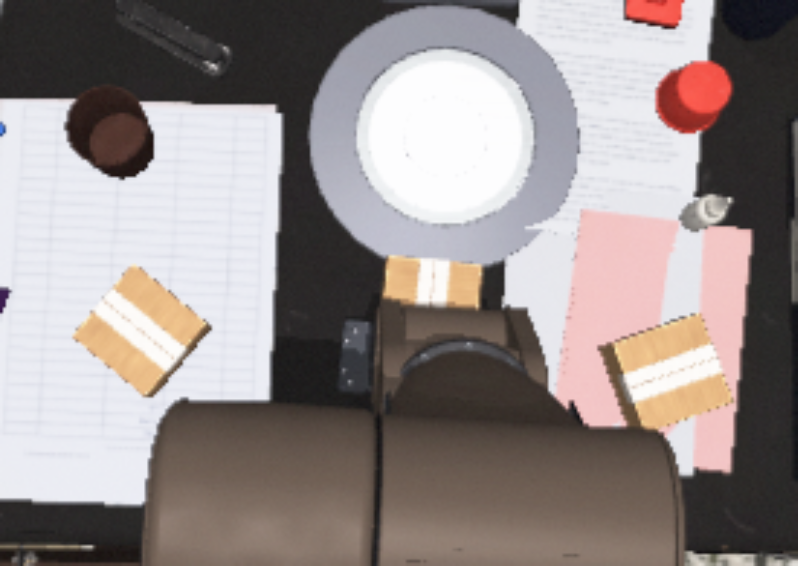

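The visible front of the carton is at crop (433,282), pushed squarely and about to enter the ramp, in line with the pan. I'll continue straight.

Emit:
{"method": "carry_out", "body": {
  "motion": [
    [5, 0, 0, 0, 0.4],
    [5, 0, 0, 0, 0.4],
    [5, 0, 0, 0, 0.4],
    [5, 0, 0, 0, 0.4],
    [5, 0, 0, 0, 0.4],
    [5, 0, 0, 0, 0.4],
    [5, 0, 0, 0, 0.4],
    [5, 0, 0, 0, 0.4],
    [5, 0, 0, 0, 0.4],
    [5, 0, 0, 0, 0.4],
    [5, 0, 0, 0, 0.4],
    [5, 0, 0, 0, 0.4]
  ]
}}

```text
t: 13.7
eef_pos: [489.1, 43.7, 24.6]
tcp_rot: [-3.141, 0.0, -0.085]
ft_force: [-4.9, 0.4, 1.7]
opening: 0.604
grip_force: 2.5
```

Emit:
{"method": "carry_out", "body": {
  "motion": [
    [5, 0, 0, 0, 0.4],
    [5, 0, 0, 0, 0.4],
    [5, 0, 0, 0, 0.4],
    [5, 0, 0, 0, 0.4],
    [5, 0, 0, 0, 0.4],
    [5, 0, 0, 0, 0.4],
    [5, 0, 0, 0, 0.4],
    [5, 0, 0, 0, 0.4],
    [5, 0, 0, 0, 0.4],
    [5, 0, 0, 0, 0.4],
    [5, 0, 0, 0, 0.4],
    [5, 0, 0, 0, 0.4]
  ]
}}

```text
t: 14.9
eef_pos: [548.9, 38.6, 24.8]
tcp_rot: [-3.142, 0.0, -0.085]
ft_force: [-5.0, 0.2, 3.8]
opening: 0.598
grip_force: 2.7
```

```bash
python3 look.py b2 79
```

```text
[640.4  32.6] [92. 22.] 87.53976440429688
[549.9  38.5  24.9] -4.9 [-1.   0.1 -1.5]
```

View pics/b2.png

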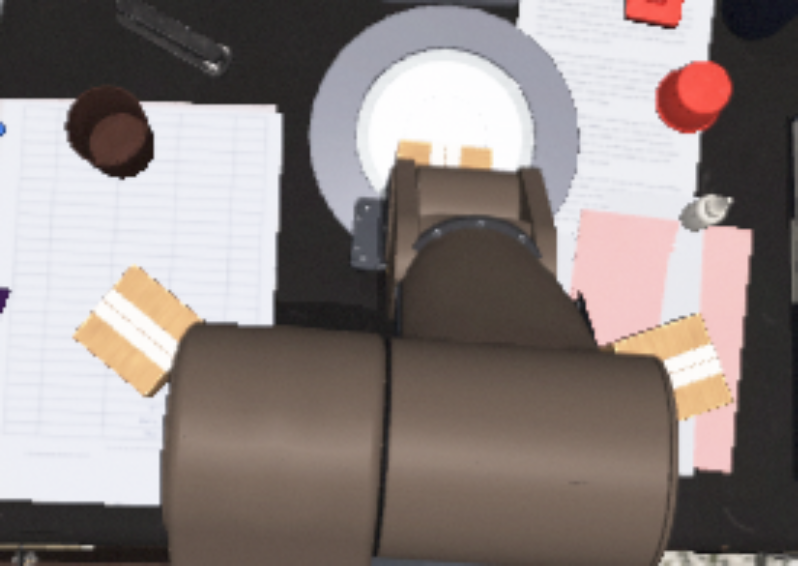

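The carton's front edge is at crop (445,145), on the pan and on line; about 63 mm remain.

Emit:
{"method": "carry_out", "body": {
  "motion": [
    [5, 0, 0, 0, 0.4],
    [5, 0, 0, 0, 0.4],
    [5, 0, 0, 0, 0.4],
    [5, 0, 0, 0, 0.4],
    [5, 0, 0, 0, 0.4],
    [5, 0, 0, 0, 0.4],
    [5, 0, 0, 0, 0.4],
    [5, 0, 0, 0, 0.4],
    [5, 0, 0, 0, 0.4],
    [5, 0, 0, 0, 0.4],
    [5, 0, 0, 0, 0.4],
    [5, 0, 0, 0, 0.4]
  ]
}}

```text
t: 16.15
eef_pos: [608.8, 33.5, 24.6]
tcp_rot: [-3.142, -0.0, -0.085]
ft_force: [-2.8, 0.6, -2.2]
opening: 0.599
grip_force: 1.5
```

Emit:
{"method": "carry_out", "body": {
  "motion": [
    [3, 0, 0, 0, 0.4],
    [2, 0, 0, 0, 0.4],
    [0, 0, 0, 0, 0.4],
    [-8, 0, 0, 0, 0.4],
    [-15, 0, 0, 0, 0.4],
    [-20, 0, 0, 0, 0.4],
    [-25, 0, -30, 0, 0.4],
    [0, 0, -45, 0, 0.4],
    [-30, 0, -40, 0, 0.4],
    [-30, 0, 0, 0, 0.4],
    [-30, 0, 0, 0, 0.4],
    [0, 0, 0, 0, 0.4]
  ]
}}

```text
t: 17.35
eef_pos: [452.8, 46.9, 140.3]
tcp_rot: [-3.142, 0.0, -0.084]
ft_force: [0.2, 0.5, 0.4]
opening: 0.6
grip_force: 0.0
```

```bash
python3 look.py b3 77; python3 -c "
from h import *
c=env.read_camera('side'); cv2.imwrite('pics/s3.png',cv2.resize(c['color'][140:330,180:450,::-1],None,fx=2.9,fy=2.9))"
```

```text
[668.6  29.2] [95. 94.] 85.3726806640625
[455.1  46.7 140.4] -4.9 [ 0.3 -0.3 -1.1]
```

View pics/b3.png

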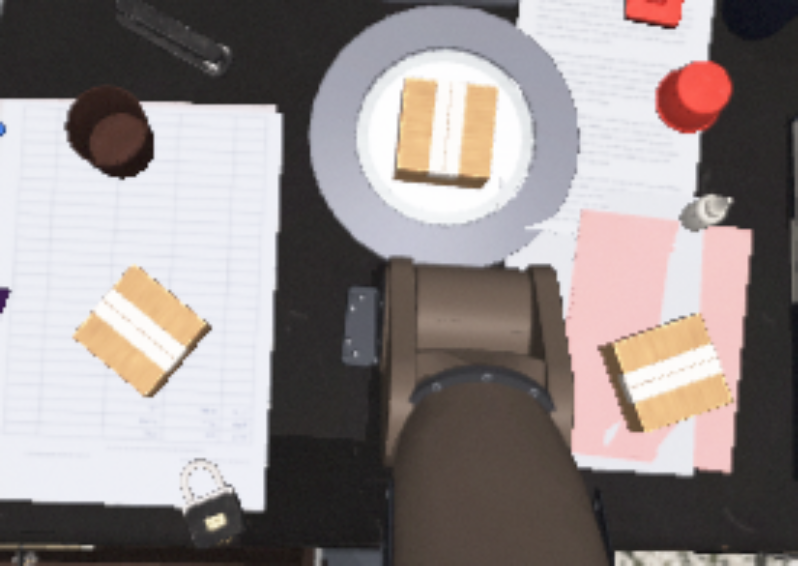

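View pics/s3.png

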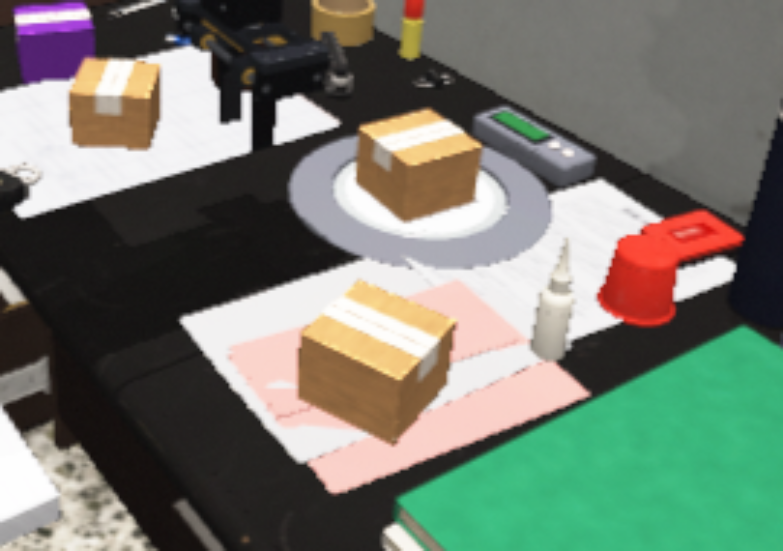

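The carton stands upright at about (669, 29), within 4 mm of the pan centre. The empties and bystanders look undisturbed and the robot is clear of everything.

```bash
python3 -c "
from cell import env
print(env.job_done())"
```

```text
the job is handed in; nothing more can be done
None
```

Carton_b was the full one (about 5 N to slide, against 1–2 N for a and c); it now stands upright, wholly on the pan, about 4 mm off centre, with a and c nudged 10 mm or less and the job handed in — I judged the pan's sinking from the weight, as the cameras could not show it directly.

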